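# Start and tighten the clamp bolt of a sloping book stand

### The arm

A 6-joint arm with a two-finger parallel gripper is mounted at the origin on the work surface. World frame = base frame: x ahead of the robot, y to its left, z up, the work surface at z = 0. Lengths are in m, angles in rad, forces in N, time in s.
With the tool pointing down it reaches from about 0.15 to 0.775 m from the base axis. Payload 6.1 kg.
Tool frame: the origin (TCP) lies at the very end of the fingers, on their centre line; the grasp point (between the pads) lies 19 mm behind it; z points along the fingers, y is the line along which they close (so a half turn about z gives the same grasp; the last joint's range is limited). The gripper opens to 85 mm and grips with 20 to 120 N. Pads are 22 mm wide; open, the fingers measure 114 mm over their backs; the gripper's body (76 mm by 85 mm) begins 54 mm behind the grasp point. The pads swing forward as they close: fully open they stand 13 mm farther back than shut.
Start: joints at [-1.205, 0.126, -0.04, 1.405, 0, 1.571], TCP at [0.188, -0.49, 0.231] pointing down, gripper open.
Joint ranges: [-2.72, 2.72], [-0.95, 1.95], [-1.27, 1.35], [-1.78, 2.02], [-1.46, 1.47], [-3.14, 3.14]. Speed limits (rad/s): [2.39, 2.39, 3.01, 3.14, 3.14, 3.14].

### API

Orientations are given as a unit quaternion [x, y, z, w].
In Python, from cell import * gives the robot as it stands. The module is installed in compiled form; this text tells all that it offers.
- The arm moves only by the tool step_arm, never from a script. Its argument "motion" is a list of rows, each an object with "xyz": the shift along the tool's x, y, z in units of 25 cm (1.0 is 25 cm), a list of three; "rot": the turn, a rotation vector about the tool's x, y, z in units of pi/2 rad (1.0 is pi/2 rad), a list of three. In form: [{"xyz": [tx, ty, tz], "rot": [ax, ay, az]}, ...]. A call has 1 to 12 rows; each row shifts and turns the commanded pose from where the row before left it, along the tool's axes as they then stand; what a row does not reach is not made up. A row lasts 1/10 s, in which the tool goes at most 50 mm and 8.59 degrees, less where a joint would pass 70% of its speed; a pose out of reach is approached as far as the arm can. A call with a number of a shift or a turn outside -1 to 1 is refused whole. A call with a gripper value outside its range is refused whole. "gripper" is the opening in per cent of the stroke, from 0 (shut) to 100 (fully open), set as the call begins (left out, the last holds). The fingers move at their own pace and stop on an object; "newtons" is the grip in N (left out, the last holds). Time passes only in rows, so rows that do not move let the fingers close. It gives the time, the measured TCP pose, the force, the opening and the grip force at its end, in the units of the state.
- sense(): the state, without advancing time (a new reading comes with each control period).
- capture(name): name is "scene" or "top" or "wrist"; returns a dict with "frame" (400x640x3 uint8, red, green, blue), "fx", "fy", "cx", "cy" (pixels), "eye" and "attitude" of the camera in the world; the wrist camera has in their place "mount" (4x4, takes a point from camera to tool coordinates, whose origin is the TCP and whose axes are the flange's). Camera axes: x right, y down, z forward; pixel columns grow to the right and rows downward; lengths in m; the calibration is good to about 2 mm. The wrist camera is an equidistant fisheye: a pixel r from the principal point sees the ray r / f radians off the axis. A picture is of the moment at which its call begins: read the wrist's pose just before it. There is no depth.
- finish_job(): hands the job in; it is judged then, once.
The state is a dict: "clock": time; "joint_pos": joint angles; "joint_velocities": joint speeds; "tau": joint torques, N m; "tool_pos": TCP position; "tool_rot": TCP orientation; "force": force on the tool from outside, world axes, zero at the start; "wrist_torque": the same for the moment, N m; "width": finger opening in m; "grip_force": force on a finger pad.
Only numpy, scipy, OpenCV 4.12 (cv2) and the standard library are available. Lean on these libraries where they do the work, as an engineer would, in place of code of your own. Each camera call takes 0.05 s, during which the arm holds its last target. There are 200 camera calls.

### The job

The clamp bolt with the cross bar on the sloping book stand stands on top of its thread: turn it backward (anticlockwise) until the thread start drops and the bolt sinks a little when let go, then screw it forward (clockwise), with as many grips as it takes, until it is fully home with its collar down on the socket. Let go of it and leave the other things on the table where they are.

Things in the scene. Friction and masses are not known exactly. Their poses are not given: they have to be found in the camera images.
- stand: Fixed sloping book stand of green sheet steel, 260 mm wide, 240 mm deep, an open picture book on its slope. Origin on the table under the centre of the socket mouth; z up; the slope rises along +x, its low edge looks to -x, roughly to the robot. The bolt's axis, square to the slope, leans 0.56 rad (32 degrees) from vertical: it points up and to the stand's -x.
- socket_mouth (a point): Centre of the mouth of the steel socket (a tube 56 mm across, standing 27 mm off the slope near its upper edge), 150 mm above the table. Its axes are the stand's. The bar's centre is 50 mm from here along the bolt's axis at the start, 40 mm after the drop, 33 mm when home with the collar on the mouth.
- clamp_head (a point): Centre of the clamp bolt's cross bar (bare steel, 76 mm long, 14 wide, 26 tall along the bolt's axis), on that axis; moves with the bolt. Axes: x along the bar, y across it, z along the bolt's axis out of the socket. Under the bar: a neck 18 mm across, 14 long, then a steel collar 40 mm across, 6 thick. Grip the bar across its 14 mm width with the tool along the bolt's axis.
- clamp_travel (a joint): How far the bolt has gone into its socket along its axis, m: about 0 at the start (resting on top of the thread), 0.010 once the thread start has dropped, 0.017 fully home. It can be lifted only 3 mm. When let go or lightly pushed it sinks by its own weight (about 0.35 kg) if the thread allows; it cannot be pushed in without turning.
- clamp_turn (a joint): Turn of the bolt, rad; grows as it is screwed forward (clockwise, looking into the socket). Starts between -0.4 and 0.4, where turning forward only meets a blunt stop near 1.2. Turned backward it drops 10 mm at -0.85 to -1.2; a stop ends the backward turn there. Then it goes in 3.2 mm per rad forward (right-handed, lead 20 mm), home at about 1.35. Friction (0.04 N m) keeps it where let go.
- tissue_roll: loose white paper roll standing on end, 110 mm across, 100 mm high, beside the stand; bystander. Origin at the centre of its underside
- mug: loose white mug, 80 mm across, 90 mm high, beside the stand; bystander. Origin under its centre
- flat_book: loose closed thin book lying flat behind the stand, 150 x 200 x 16 mm; bystander. Origin under its centre
- basket: loose brown open bowl-shaped basket, 150 mm across, 75 mm high; bystander. Origin under its centre
- pencil_cup: loose aluminium cup, 76 mm across, with three pencils standing in it up to 160 mm high; bystander. Origin under its centre

How it is judged:
On the way, in this order (a step that is already met when the one before it is completed fails the run):
1. the bolt has been turned backward until its thread start dropped by about 10 mm into the socket (value of joint clamp_travel above 0.0075 m and value of joint clamp_turn below -0.4 rad), for 0.05 s.
2. the bolt has been screwed forward until fully home (value of joint clamp_travel above 0.0155 m), for 0.2 s.
At the end, for the whole second after the job is handed in: The bolt is fully home: its collar is within 1.5 mm of the socket mouth (travel above 15.5 mm of 17, turn above 0.8 rad), at rest and let go (value of joint clamp_travel above 0.0155 m and value of joint clamp_turn above 0.8 rad and velocity of joint clamp_turn between -0.1 and 0.1 rad/s); the robot touches nothing.
It fails at once if one of the loose things standing about (paper roll, mug, thin book, basket, pencil cup) is shifted by more than 40 mm (distance of any of tissue_roll, mug, flat_book, basket, pencil_cup from where it was at the start of the episode above 0.04 m).
It also fails if it takes over 54 s, if anything falls off the work surface, if the arm or the gripper's body presses on something with over 40 N, if the wrist force passes 120 N, or if a joint passes its speed limit or range.

## Working session

There is one attempt and no reset: what is moved stays moved. The work goes in short steps, Python scripts to look and compute and a tool call to move; the robot and the scene stay as the last step left them, time stands still between calls to the robot, and variables do not carry over. Pictures are saved under pics/ and viewed, at most 10 in all, crops included, and the job is handed in when it is done.

Besides the shell and the picture viewer there is one more tool, called after "Call:" as name(argument=value, ...) on one line, values as JSON. step_arm: Moves the arm, as the interface text tells. Its arguments: {"type":"object","properties":{"motion":{"type":"array"},"gripper":{"type":"number"},"newtons":{"type":"number"}},"required":["motion"]}

```bash
mkdir -p pics; python3 - <<'E'
from cell import *
import cv2,numpy as np
s=sense();print(s)
for n in("scene","top"):
    c=capture(n);cv2.imwrite(f"pics/{n}0.png",c["frame"][:,:,::-1]);print(n,[c[k] for k in("fx","fy","cx","cy","eye","attitude")])
E
```

```text
{'clock': 0.0, 'joint_pos': array([-1.20500627e+00,  1.26404171e-01, -4.05878038e-02,  1.40538718e+00,
       -2.13123070e-05,  1.57080110e+00]), 'joint_velocities': array([-1.08573783e-03, -1.12171609e-03, -4.81540336e-04,  9.55204862e-04,
       -8.59800289e-04, -8.79423442e-05]), 'tau': array([ 8.35054798e-04, -4.35913467e+01,  3.52923203e+01,  1.71834428e-02,
        2.02202814e-04, -5.98400177e-06]), 'tool_pos': array([ 0.18763987, -0.48990342,  0.23052503]), 'tool_rot': array([ 9.83321399e-01,  1.81874681e-01, -1.54420574e-04, -7.76277025e-04]), 'force': array([ 0.7291761 ,  0.73389622, -0.93100004]), 'wrist_torque': array([-0.0233133 , -0.07712903,  0.06429404]), 'grip_force': 0.0, 'width': 0.08504467637179786}
scene [513.6708822101103, 513.6708822101103, 318.62017079396327, 202.4985904085803, array([1.1302101 , 0.98793974, 1.57516347]), array([ 0.24588168,  0.91553496, -0.309375  , -0.07500031])]
top [378.84743566674973, 378.84743566674973, 314.55128576116266, 206.47497066127136, array([0.4344332 , 0.02254817, 1.25699866]), array([ 0.70805938, -0.70173364,  0.05295241, -0.05846241])]
```

View pics/scene0.png

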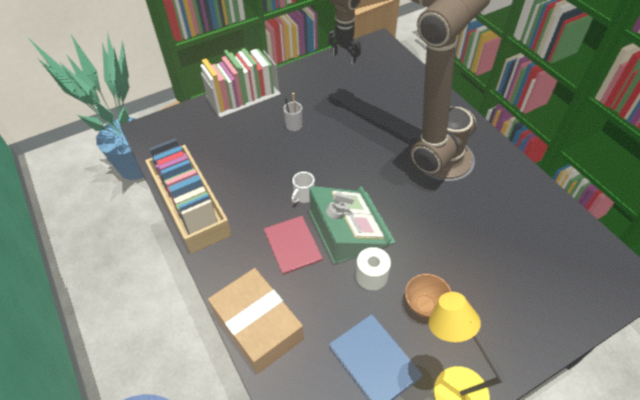

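View pics/top0.png

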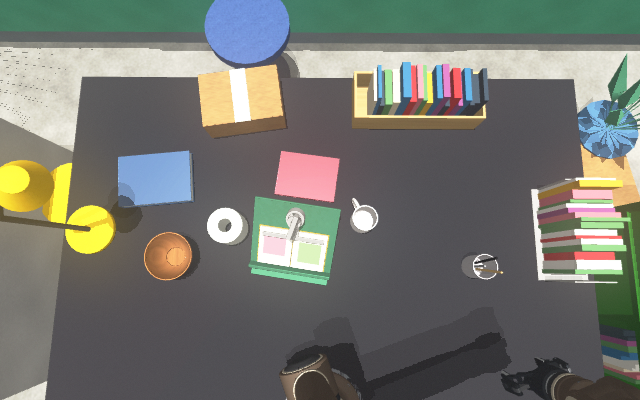

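The scene view shows the stand near (350,220) with its socket and bar near (340,205). The top view shows the bar near (294,228), the socket near (295,216), the mug at (364,218) and the roll at (227,226). I'll enlarge both.

```bash
python3 - <<'E'
import cv2,numpy as np
a=cv2.imread("pics/top0.png")[185:295,240:350];b=cv2.imread("pics/scene0.png")[170:270,295:405]
f=lambda x,k:cv2.resize(x,None,fx=k,fy=k,interpolation=cv2.INTER_CUBIC)
A=f(a,3.63);A=cv2.resize(A,(400,400));B=cv2.resize(b,(400,364));B=cv2.copyMakeBorder(B,0,36,0,0,cv2.BORDER_CONSTANT)
cv2.imwrite("pics/z.png",np.hstack([A,B]))
E
```

```text
(no output)
```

View pics/z.png

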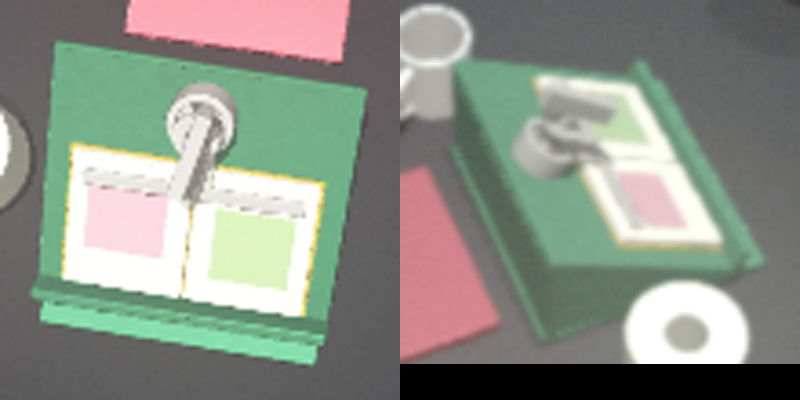

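```bash
cat > h.py <<'E'
from cell import *
import cv2,numpy as np
from scipy.spatial.transform import Rotation as R
def proj(c,P):
    q=(np.atleast_2d(P)-c["eye"])@R.from_quat(c["attitude"]).as_matrix()
    return np.c_[c["fx"]*q[:,0]/q[:,2]+c["cx"],c["fy"]*q[:,1]/q[:,2]+c["cy"]]
def back(c,uv,z):
    d=R.from_quat(c["attitude"]).apply([(uv[0]-c["cx"])/c["fx"],(uv[1]-c["cy"])/c["fy"],1])
    return c["eye"]+d*(z-c["eye"][2])/d[2]
def frame(yaw,turn): # bolt frame; turn: bar angle about axis from stand x (ccw)
    return (R.from_euler('z',yaw)*R.from_euler('y',-.56)*R.from_euler('z',turn)).as_matrix()
def box(hx,hy,z0,z1):
    return np.array([[sx*hx,sy*hy,z] for z in(z0,z1) for sx,sy in((-1,-1),(1,-1),(1,1),(-1,1))])
def circ(r,z):
    t=np.linspace(0,2*np.pi,40);return np.c_[r*np.cos(t),r*np.sin(t),0*t+z]
E
python3 - <<'E'
from h import *
c=capture("top");s=capture("scene")
k=110/400
U=lambda p:(240+p[0]*k,185+p[1]*k)
S=lambda p:(295+(p[0]-400)*k,170+p[1]*k)
a,b=back(c,U((57,42)),.15),back(c,U((366,90)),.15);print("corners",a,b,np.linalg.norm(a-b));d=a-b
yaw=np.arctan2(d[1],d[0])-np.pi/2;print("yaw",yaw)
m=back(c,U((200,122)),.15);print("mouth top",m)
p,q=back(c,U((207,120)),.2),back(c,U((183,195)),.17);print("bar",p,q)
# overlay fit
from scipy.optimize import least_squares
print("scene mouth",back(s,S((548,145)),.15), "scene bar", back(s,S((578,97)),.2))
M=m;T=-.1
for n,cc,uv in(("top",c,(240,185)),("scene",s,(295,170))):
    im=cv2.resize(cc["frame"][uv[1]:uv[1]+110,uv[0]:uv[0]+110,::-1],(400,400),interpolation=cv2.INTER_CUBIC)
    F=frame(yaw,T)
    def dr(P,col):
        w=((proj(cc,M+P@F.T)-uv+.5)*400/110).round().astype(np.int32);cv2.polylines(im,[w],True,col,1)
    dr(circ(.028,0),(0,0,255));B=box(.038,.007,.037,.063);dr(B[:4],(255,0,0));dr(B[4:],(0,255,255))
    globals()[n]=im
cv2.imwrite("pics/ov.png",np.hstack([top,scene]))
E
```

```text
corners [0.63888287 0.20745871 0.15      ] [ 0.60131813 -0.04512476  0.15      ] 0.25536154725420834
yaw -0.1476399307872498
mouth top [0.57397284 0.08928021 0.15      ]
bar [0.56927527 0.08087759 0.2       ] [0.51333821 0.10046373 0.17      ]
scene mouth [0.57793148 0.09868637 0.15      ] scene bar [0.54476359 0.09647796 0.2       ]
```

View pics/ov.png

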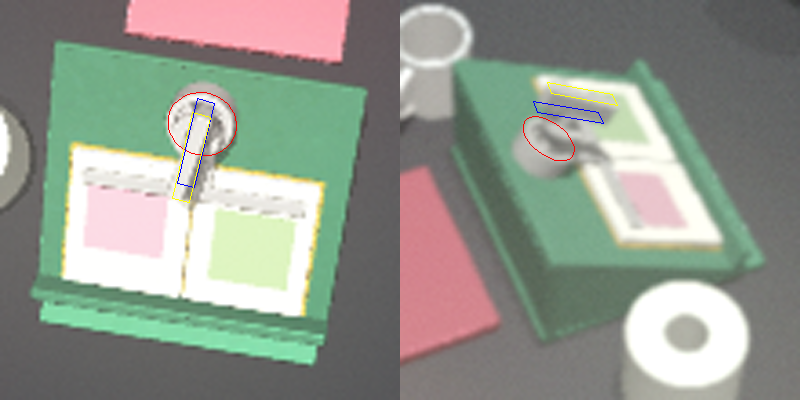

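The overlay fits within about 4 mm. The mouth is near (0.574, 0.09), the stand yaw about -0.15, and the bar angle about -0.1 from the stand's x. I'll work out the approach.

```bash
cat >> h.py <<'E'
def goal(M,yaw,T,h,flip=False):
    F=frame(yaw,T); Rt=F@np.diag([1,-1,-1.])   # tool x along bar, z into socket
    if flip: Rt=Rt@np.diag([-1,-1,1.])
    return np.array(M)+h*F[:,2],Rt
def delta(p,Rt):
    s=sense();R0=R.from_quat(s["tool_rot"]).as_matrix()
    print("rot total/(pi/2) (tool)",(R.from_matrix(R0.T@Rt).as_rotvec()/(np.pi/2)).round(4),"shift now-frame",(R0.T@(p-s["tool_pos"])/.25).round(4),"after-turn frame",(Rt.T@(p-s["tool_pos"])/.25).round(4))
    print(s["joint_pos"].round(3),s["tool_pos"].round(4),s["force"].round(2),s["clock"],s["width"])
E
python3 - <<'E'
from h import *
p,Rt=goal([.574,.09,.15],-.148,-.1,.16);print(p)
delta(p+[0,0,0],Rt)
delta(*goal([.574,.09,.15],-.148,-.1,.16,True))
c=capture("top")
for n,uv,z in(("cup",(485,266),.08),("mug",(364,218),.09),("roll",(227,224),.1)):print(n,back(c,uv,z))
E
```

```text
[0.48993932 0.10253262 0.28556082]
rot total/(pi/2) (tool) [-0.075   0.3545  0.3802] shift now-frame [ 1.9768 -1.7812 -0.2172] after-turn frame [ 0.5773 -2.5932  0.264 ]
[-1.205  0.126 -0.04   1.405 -0.     1.571] [ 0.1877 -0.49    0.2308] [ 0.04 -0.25 -0.23] 0.2 0.08530646920450702
rot total/(pi/2) (tool) [-0.4596 -0.0972 -1.5557] shift now-frame [ 1.9768 -1.7812 -0.2172] after-turn frame [-0.5773  2.5932  0.264 ]
[-1.205  0.126 -0.04   1.405 -0.     1.571] [ 0.1877 -0.49    0.2308] [ 0.04 -0.25 -0.23] 0.2 0.08530646920450702
cup [ 0.44157437 -0.49061342  0.08      ]
mug [ 0.58510344 -0.12113845  0.09      ]
roll [0.56158699 0.30116609 0.1       ]
```

Call:
step_arm(motion=[{"xyz": [0,0,-0.15],"rot": [0,0,0]},{"xyz": [0,0,-0.15],"rot": [0,0,0]},{"xyz": [0,0,-0.1],"rot": [0,0,0.05]},{"xyz": [0,0,0],"rot": [0,0,0.05]}], gripper=100)

```text
clock: 0.65
tool_pos: [0.1881, -0.4912, 0.3352]
tool_rot: [0.995, 0.103, 0.001, 0.003]
force: [-0.4, 0.2, -0.0]
width: 0.0854
grip_force: 0.0
```

```bash
python3 - <<'E'
from h import *
delta(*goal([.574,.09,.15],-.148,-.1,.16))
delta(*goal([.574,.09,.15],-.148,-.1,.16,True))
E
```

```text
rot total/(pi/2) (tool) [-0.042   0.3552  0.2821] shift now-frame [ 1.6663 -2.0797  0.1879] after-turn frame [ 0.3542 -2.5752  0.6163]
[-1.205  0.148  0.215  1.632  0.     1.731] [ 0.1881 -0.4912  0.3352] [-0.39  0.15 -0.05] 0.65 0.08543284206899815
rot total/(pi/2) (tool) [-0.4816 -0.057  -1.652 ] shift now-frame [ 1.6663 -2.0797  0.1879] after-turn frame [-0.3542  2.5752  0.6163]
[-1.205  0.148  0.215  1.632  0.     1.731] [ 0.1881 -0.4912  0.3352] [-0.39  0.15 -0.05] 0.65 0.08543284206899815
```

Call:
step_arm(motion=[{"xyz": [0,0,0],"rot": [0,0,-0.09]},{"xyz": [0,0,0],"rot": [0,0,-0.09]},{"xyz": [0,0,0],"rot": [0,0,-0.09]},{"xyz": [0,0,0],"rot": [0,0,-0.09]},{"xyz": [0,0,0],"rot": [0,0,-0.09]},{"xyz": [0,0,0],"rot": [0,0,-0.09]},{"xyz": [0,0,0],"rot": [0,0,-0.09]},{"xyz": [0,0,0],"rot": [0,0,-0.09]},{"xyz": [0,0,0],"rot": [0,0,-0.09]},{"xyz": [0,0,0],"rot": [0,0,-0.09]},{"xyz": [0,0,0],"rot": [0,0,-0.09]},{"xyz": [0,0,0],"rot": [0,0,-0.09]}])

```text
clock: 1.85
tool_pos: [0.1878, -0.4902, 0.3311]
tool_rot: [0.577, 0.817, 0.0, -0.0]
force: [1.1, 0.4, -0.4]
width: 0.0849
grip_force: 0.0
```

Call:
step_arm(motion=[{"xyz": [0,0,0],"rot": [0,0,-0.09]},{"xyz": [0,0,0],"rot": [0,0,-0.09]},{"xyz": [0,0,0],"rot": [0,0,-0.09]},{"xyz": [0,0,0],"rot": [0,0,-0.09]},{"xyz": [0,0,0],"rot": [0,0,-0.09]},{"xyz": [0,0,0],"rot": [0,0,-0.09]},{"xyz": [0,0,0],"rot": [0,0,-0.09]}])

```text
clock: 2.55
tool_pos: [0.1878, -0.4902, 0.3312]
tool_rot: [0.12, 0.993, 0.0, -0.0]
force: [0.2, -0.6, 0.7]
width: 0.0858
grip_force: 0.0
```

```bash
python3 - <<'E'
from h import *
delta(*goal([.574,.09,.15],-.148,-.1,.16,True))
E
```

```text
rot total/(pi/2) (tool) [-0.0342 -0.355   0.0043] shift now-frame [-0.6079  2.5909  0.1829] after-turn frame [-0.3647  2.5726  0.6038]
[-1.205  0.149  0.208  1.629 -0.    -0.964] [ 0.1878 -0.4902  0.3312] [ 0.16 -0.58  0.68] 2.55 0.08582497453426213
```

Call:
step_arm(motion=[{"xyz": [-0.04,0.16,0],"rot": [0,0,0]},{"xyz": [-0.04,0.16,0],"rot": [0,0,0]},{"xyz": [-0.04,0.16,0],"rot": [0,0,0]},{"xyz": [-0.04,0.16,0],"rot": [0,0,0]},{"xyz": [-0.04,0.16,0],"rot": [0,0,0]},{"xyz": [-0.04,0.16,0],"rot": [0,0,0]},{"xyz": [-0.04,0.16,0],"rot": [0,0,0]},{"xyz": [-0.04,0.16,0],"rot": [0,0,0]},{"xyz": [-0.04,0.16,0],"rot": [0,0,0]},{"xyz": [-0.04,0.16,0],"rot": [0,0,0]},{"xyz": [-0.04,0.16,0],"rot": [0,0,0]},{"xyz": [-0.04,0.16,0],"rot": [0,0,0]}])

```text
clock: 3.75
tool_pos: [0.4218, -0.0524, 0.3314]
tool_rot: [0.123, 0.992, -0.0, 0.0]
force: [0.7, -1.0, -0.2]
width: 0.0855
grip_force: 0.0
```

Call:
step_arm(motion=[{"xyz": [-0.03,0.16,0],"rot": [0,0,0]},{"xyz": [-0.03,0.16,0],"rot": [0,0,0]},{"xyz": [-0.03,0.16,0],"rot": [0,0,0]},{"xyz": [-0.03,0.16,0],"rot": [0,0,0]},{"xyz": [0,0,0],"rot": [-0.007,-0.071,0]},{"xyz": [0,0,0],"rot": [-0.007,-0.071,0]},{"xyz": [0,0,0],"rot": [-0.007,-0.071,0]},{"xyz": [0,0,0],"rot": [-0.007,-0.071,0]},{"xyz": [0,0,0],"rot": [-0.007,-0.071,0.004]},{"xyz": [0,0,0],"rot": [0,0,0]},{"xyz": [0,0,0],"rot": [0,0,0]}])

```text
clock: 4.85
tool_pos: [0.4889, 0.0939, 0.3317]
tool_rot: [0.121, 0.954, -0.006, 0.276]
force: [0.6, 0.3, 0.1]
width: 0.0855
grip_force: 0.0
```

```bash
cat >> h.py <<'E'
def wproj(c,s,P):
    Rt=R.from_quat(s["tool_rot"]).as_matrix();X=(np.atleast_2d(P)-s["tool_pos"])@Rt
    m=np.array(c["mount"]);X=(X-m[:3,3])@m[:3,:3]
    r=np.hypot(X[:,0],X[:,1]);th=np.arctan2(r,X[:,2])
    return np.c_[c["fx"]*th*X[:,0]/r+c["cx"],c["fy"]*th*X[:,1]/r+c["cy"]]
def overlay(M,yaw,T,tr,name):
    s=sense();c=capture("wrist");im=c["frame"][:,:,::-1].copy();raw=im.copy();F=frame(yaw,T)
    def dr(P,col):cv2.polylines(im,[(wproj(c,s,np.array(M)+P@F.T)*8).round().astype(np.int32)],True,col,1,cv2.LINE_AA,3)
    dr(circ(.028,0),(0,0,255));B=box(.038,.007,.037-tr,.063-tr);dr(B[:4],(255,0,0));dr(B[4:],(0,255,255))
    cv2.imwrite(f"pics/{name}_raw.png",raw);cv2.imwrite(f"pics/{name}.png",im)
E
python3 - <<'E'
from h import *
M=[.574,.09,.15]
delta(*goal(M,-.148,-.1,.16,True))
overlay(M,-.148,-.1,0,"w1")
E
```

```text
rot total/(pi/2) (tool) [ 0.     -0.0005 -0.0027] shift now-frame [0.1018 0.0245 0.1559] after-turn frame [0.1018 0.0249 0.1558]
[ 0.337 -0.329 -0.36   1.034 -0.25   0.524] [0.4889 0.0939 0.3317] [0.6  0.3  0.07] 4.85 0.08553469209364173
```

View pics/w1.png

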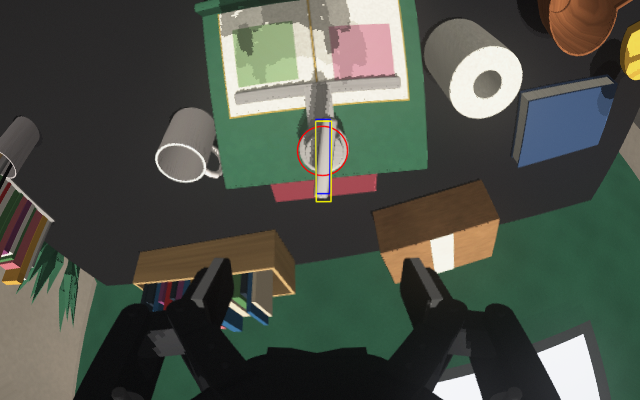

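The wrist view shows the socket ring at (323,149), matching the overlay. The bar runs along image vertical near x=320. Going closer before the next look.

Call:
step_arm(motion=[{"xyz": [0.05,0.012,0.07],"rot": [0,0,0]},{"xyz": [0.052,0.013,0.086],"rot": [0,0,0]},{"xyz": [0,0,0.08],"rot": [0,0,0]},{"xyz": [0,0,0.06],"rot": [0,0,0]},{"xyz": [0,0,0],"rot": [0,0,0]},{"xyz": [0,0,0],"rot": [0,0,0]}])

```text
clock: 5.5
tool_pos: [0.5102, 0.0997, 0.256]
tool_rot: [0.122, 0.953, -0.007, 0.276]
force: [0.9, -0.4, -0.2]
width: 0.0854
grip_force: 0.0
```

```bash
python3 - <<'E'
from h import *
M=[.574,.09,.15]
delta(*goal(M,-.148,-.1,.12,True))
overlay(M,-.148,-.1,0,"w2")
a=[cv2.resize(cv2.imread(f"pics/{n}.png")[30:280,230:430],(400,500),interpolation=cv2.INTER_CUBIC) for n in("w2_raw","w2")]
cv2.imwrite("pics/w2z.png",np.hstack(a))
E
```

```text
rot total/(pi/2) (tool) [-0.0009 -0.0005 -0.0036] shift now-frame [ 0.0064 -0.0012  0.0166] after-turn frame [ 0.0064 -0.0012  0.0166]
[ 0.334 -0.294 -0.503  0.856 -0.25   0.523] [0.5102 0.0997 0.256 ] [ 0.92 -0.42 -0.22] 5.5 0.08543100623152622
```

View pics/w2z.png

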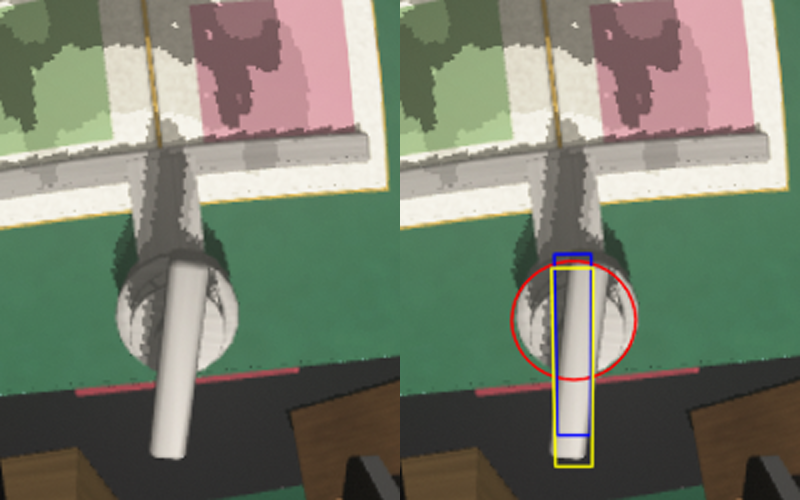

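The close view shows the bar turned about 0.1 rad from the model, with its ends at crop pixels (189,263) and (168,458). The offset is 1–3 mm. Fitting that.

```bash
python3 - <<'E'
from h import *
from scipy.optimize import least_squares
s=sense();c=capture("wrist");uv=np.array([[324.5,161.5],[314,259]])
M=np.array([.574,.09,.15]);F0=frame(-.148,-.1)
def f(v):
    m=M+F0[:,:2]@v[:2];F=frame(-.148,v[2]);return lambda P:wproj(c,s,m+P@F.T)
def res(v):
    p=f(v)(np.array([[.038,0,.063],[-.038,0,.063]]))
    if np.linalg.norm(p-uv)>np.linalg.norm(p[::-1]-uv):p=p[::-1]
    return (p-uv).ravel()
r=least_squares(res,[0,0,-.1]);print(r.x,r.fun)
m=M+F0[:,:2]@r.x[:2];print(m)
delta(*goal(m,-.148,r.x[2],.036,True))
E
```

```text
[-0.00169073  0.00221121 -0.2037877 ] [ 0.06984016 -0.71211584 -0.07831897  0.90774787]
[0.57312458 0.09252566 0.14922366]
rot total/(pi/2) (tool) [-0.0001  0.0007  0.0625] shift now-frame [0.0145 0.0068 0.3559] after-turn frame [0.0148 0.0053 0.3559]
[ 0.334 -0.296 -0.504  0.855 -0.25   0.523] [0.51   0.0999 0.2569] [-0.38  0.54 -0.61] 5.6 0.08527410242995914
```

Call:
step_arm(motion=[{"xyz": [0.015,0.005,0.07],"rot": [0,0,0.0625]},{"xyz": [0,0,0.08],"rot": [0,0,0]},{"xyz": [0,0,0.08],"rot": [0,0,0]},{"xyz": [0,0,0.07],"rot": [0,0,0]},{"xyz": [0,0,0.06],"rot": [0,0,0]},{"xyz": [0,0,0],"rot": [0,0,0]}])

```text
clock: 6.2
tool_pos: [0.5536, 0.0945, 0.1763]
tool_rot: [0.168, 0.946, 0.007, 0.275]
force: [-1.2, 0.6, -0.2]
width: 0.0854
grip_force: 0.0
```

Call:
step_arm(motion=[{"xyz": [0,0,0],"rot": [0,0,0]},{"xyz": [0,0,0],"rot": [0,0,0]},{"xyz": [0,0,0],"rot": [0,0,0]},{"xyz": [0,0,0],"rot": [0,0,0]},{"xyz": [0,0,0],"rot": [0,0,0]},{"xyz": [0,0,0],"rot": [0,0,0]},{"xyz": [0,0,0],"rot": [0,0,0]},{"xyz": [0,0,0],"rot": [0,0,0]}], gripper=0, newtons=25)

```text
clock: 7.0
tool_pos: [0.5538, 0.0949, 0.1779]
tool_rot: [0.168, 0.946, 0.008, 0.277]
force: [-3.1, 1.7, 3.8]
width: 0.0153
grip_force: 24.5
```

```bash
python3 - <<'E'
from h import *
delta(*goal([.5731,.0925,.1492],-.148,-.204,.036,True));s=sense();print(s["wrist_torque"],s["grip_force"])
Rt=R.from_quat(s["tool_rot"]).as_matrix();print("tool force",Rt.T@s["force"])
E
```

```text
rot total/(pi/2) (tool) [0.0002 0.0007 0.0005] shift now-frame [-0.0043  0.0026 -0.0054] after-turn frame [-0.0042  0.0026 -0.0054]
[ 0.288 -0.196 -0.608  0.641 -0.227  0.579] [0.5538 0.0949 0.1779] [-3.07  1.69  3.85] 7.0 0.015301779067361434
[0.27133765 0.53538679 0.11248006] 24.494477212429047
tool force [ 0.96105473  1.04342776 -5.00437144]
```

Gripped at 15 mm with low forces. Turning backward.

Call:
step_arm(motion=[{"xyz": [0,0,0],"rot": [0,0,-0.05]},{"xyz": [0,0,0],"rot": [0,0,-0.05]},{"xyz": [0,0,0],"rot": [0,0,-0.05]},{"xyz": [0,0,0],"rot": [0,0,-0.05]},{"xyz": [0,0,0],"rot": [0,0,-0.05]},{"xyz": [0,0,0],"rot": [0,0,-0.05]},{"xyz": [0,0,0],"rot": [0,0,0]}])

```text
clock: 7.7
tool_pos: [0.5538, 0.0948, 0.1779]
tool_rot: [-0.058, 0.959, -0.057, 0.271]
force: [-4.1, 1.3, 5.8]
width: 0.016
grip_force: 24.6
```

```bash
cat >> h.py <<'E'
def st():
    s=sense();Rt=R.from_quat(s["tool_rot"]).as_matrix()
    print("F",(Rt.T@s["force"]).round(2),"T",(Rt.T@s["wrist_torque"]).round(3),"w",s["width"],"g",s["grip_force"],"j",s["joint_pos"].round(2),"t",s["clock"])
    F=frame(-.148,0);a=F.T@Rt@np.array([-1,0,0]);print("tool ang (ccw) from stand x",np.arctan2(a[1],a[0]),"pos in bolt frame",F.T@(s["tool_pos"]-[.5731,.0925,.1492]))
E
python3 -c "
from h import *
st()"
```

```text
F [ 0.32  0.75 -7.23] T [-0.318  0.481 -0.047] w 0.01595887021713326 g 24.632496535778046 j [ 0.29 -0.2  -0.61  0.64 -0.23  0.11] t 7.7
tool ang (ccw) from stand x 0.2681168134353215 pos in bolt frame [-0.00120443 -0.0005359   0.03458784]
```

Call:
step_arm(motion=[{"xyz": [0,0,0],"rot": [0,0,-0.05]},{"xyz": [0,0,0],"rot": [0,0,-0.05]},{"xyz": [0,0,0],"rot": [0,0,-0.05]},{"xyz": [0,0,0],"rot": [0,0,-0.05]},{"xyz": [0,0,0],"rot": [0,0,0]}])

```text
clock: 8.2
tool_pos: [0.5539, 0.0948, 0.1779]
tool_rot: [-0.207, 0.938, -0.099, 0.259]
force: [-3.3, 0.7, 5.5]
width: 0.0155
grip_force: 24.6
```

```bash
python3 -c "
from h import *
st()"
```

```text
F [-0.22  0.15 -6.41] T [-0.375  0.342  0.018] w 0.0154847095157034 g 24.64097946882248 j [ 0.29 -0.2  -0.61  0.64 -0.23 -0.21] t 8.2
tool ang (ccw) from stand x 0.5816448957104943 pos in bolt frame [-0.00118041 -0.00056434  0.03457437]
```

Call:
step_arm(motion=[{"xyz": [0,0,0],"rot": [0,0,-0.05]},{"xyz": [0,0,0],"rot": [0,0,-0.05]},{"xyz": [0,0,0],"rot": [0,0,0]}])

```text
clock: 8.5
tool_pos: [0.554, 0.0947, 0.1774]
tool_rot: [-0.279, 0.919, -0.119, 0.25]
force: [2.3, 0.1, 0.5]
width: 0.0155
grip_force: 24.4
```

```bash
python3 -c "
from h import *
st()"
```

```text
F [-1.91 -1.13  0.81] T [-0.215 -0.123 -0.01 ] w 0.015477642540736834 g 24.361325204372406 j [ 0.29 -0.19 -0.61  0.64 -0.23 -0.36] t 8.5
tool ang (ccw) from stand x 0.7376994526214617 pos in bolt frame [-0.00130817 -0.00064968  0.0341    ]
```

The axial support has vanished, so the thread start has been reached. Easing in along the axis with slight extra back turn.

Call:
step_arm(motion=[{"xyz": [0,0,0.004],"rot": [0,0,-0.03]},{"xyz": [0,0,0.004],"rot": [0,0,-0.02]},{"xyz": [0,0,0.004],"rot": [0,0,0]},{"xyz": [0,0,0],"rot": [0,0,0]}])

```text
clock: 8.9
tool_pos: [0.5556, 0.0944, 0.1748]
tool_rot: [-0.315, 0.908, -0.129, 0.245]
force: [2.7, 0.5, 0.6]
width: 0.0156
grip_force: 24.4
```

```bash
python3 -c "
from h import *
st()"
```

```text
F [-2.4  -1.27  0.86] T [-0.133 -0.223 -0.095] w 0.015574753264106865 g 24.366362392902374 j [ 0.29 -0.19 -0.61  0.63 -0.23 -0.44] t 8.9
tool ang (ccw) from stand x 0.8153319772624489 pos in bolt frame [-0.00132174 -0.00066211  0.03109542]
```

It follows down 3 mm without resistance. Continuing to the full 10 mm.

Call:
step_arm(motion=[{"xyz": [0,0,0.006],"rot": [0,0,0]},{"xyz": [0,0,0.006],"rot": [0,0,0]},{"xyz": [0,0,0.006],"rot": [0,0,0]},{"xyz": [0,0,0.006],"rot": [0,0,0]},{"xyz": [0,0,0.002],"rot": [0,0,0]},{"xyz": [0,0,0],"rot": [0,0,0]}])

```text
clock: 9.5
tool_pos: [0.5588, 0.094, 0.1696]
tool_rot: [-0.316, 0.908, -0.129, 0.245]
force: [3.3, 1.4, 2.4]
width: 0.0158
grip_force: 24.8
```

```bash
python3 -c "
from h import *
st()"
```

```text
F [-4.01 -1.6  -0.43] T [-0.06  -0.277  0.003] w 0.01575044373894797 g 24.84874337911606 j [ 0.28 -0.18 -0.62  0.62 -0.22 -0.45] t 9.5
tool ang (ccw) from stand x 0.8174987738793568 pos in bolt frame [-0.00131526 -0.00064997  0.02487075]
```

Call:
step_arm(motion=[{"xyz": [0,0,0],"rot": [0,0,0]},{"xyz": [0,0,0],"rot": [0,0,0]},{"xyz": [0,0,0],"rot": [0,0,0]},{"xyz": [0,0,0],"rot": [0,0,0]},{"xyz": [0,0,0],"rot": [0,0,0]},{"xyz": [0,0,0],"rot": [0,0,0]}], gripper=60)

```text
clock: 10.1
tool_pos: [0.5585, 0.0939, 0.1692]
tool_rot: [-0.316, 0.908, -0.129, 0.245]
force: [0.2, -0.4, 0.1]
width: 0.0512
grip_force: 0.0
```

```bash
python3 - <<'E'
from h import *
st();overlay([.5731,.0925,.1492],-.148,.79,.010,"w3")
a=[cv2.resize(cv2.imread(f"pics/{n}.png")[100:400,200:450],(400,480),interpolation=cv2.INTER_CUBIC) for n in("w3_raw","w3")]
cv2.imwrite("pics/w3z.png",np.hstack(a))
E
```

```text
F [ 0.06 -0.46  0.02] T [-0.364  0.338  0.021] w 0.05119148908601246 g 0.0 j [ 0.28 -0.18 -0.62  0.62 -0.22 -0.45] t 10.1
tool ang (ccw) from stand x 0.8178628162631031 pos in bolt frame [-0.00177516 -0.00076256  0.02468626]
```

View pics/w3z.png

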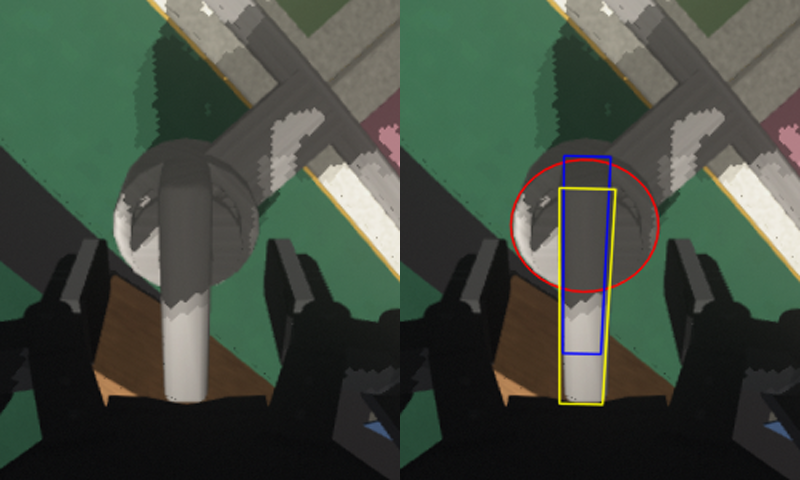

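The bar sits at the modelled 10 mm drop and is aligned between the fingers. Regripping and screwing forward with the 3.2 mm/rad feed.

Call:
step_arm(motion=[{"xyz": [0,0,0],"rot": [0,0,0]},{"xyz": [0,0,0],"rot": [0,0,0]},{"xyz": [0,0,0],"rot": [0,0,0]},{"xyz": [0,0,0],"rot": [0,0,0]},{"xyz": [0,0,0],"rot": [0,0,0]},{"xyz": [0,0,0],"rot": [0,0,0]},{"xyz": [0,0,0],"rot": [0,0,0]}], gripper=0, newtons=25)

```text
clock: 10.85
tool_pos: [0.5587, 0.0939, 0.1694]
tool_rot: [-0.316, 0.908, -0.129, 0.245]
force: [-0.2, -1.2, 1.5]
width: 0.0158
grip_force: 24.4
```

Call:
step_arm(motion=[{"xyz": [0,0,0.0014],"rot": [0,0,0.07]},{"xyz": [0,0,0.0014],"rot": [0,0,0.07]},{"xyz": [0,0,0.0014],"rot": [0,0,0.07]},{"xyz": [0,0,0.0014],"rot": [0,0,0.07]},{"xyz": [0,0,0.0014],"rot": [0,0,0.07]},{"xyz": [0,0,0.0014],"rot": [0,0,0.07]},{"xyz": [0,0,0.0014],"rot": [0,0,0.07]},{"xyz": [0,0,0],"rot": [0,0,0]}])

```text
clock: 11.65
tool_pos: [0.5599, 0.094, 0.1672]
tool_rot: [0.048, 0.96, -0.027, 0.275]
force: [-0.2, 0.8, 0.9]
width: 0.0156
grip_force: 24.4
```

```bash
python3 -c "
from h import *
st()"
```

```text
F [-0.29  0.75 -0.95] T [-0.104  0.484 -0.006] w 0.015637414095362786 g 24.367493391036987 j [ 0.28 -0.18 -0.62  0.61 -0.22  0.32] t 11.65
tool ang (ccw) from stand x 0.04792047458666075 pos in bolt frame [-0.00166949 -0.00041538  0.02229157]
```

Call:
step_arm(motion=[{"xyz": [0,0,0.0014],"rot": [0,0,0.07]},{"xyz": [0,0,0.0014],"rot": [0,0,0.07]},{"xyz": [0,0,0.0014],"rot": [0,0,0.07]},{"xyz": [0,0,0.0014],"rot": [0,0,0.07]},{"xyz": [0,0,0.0014],"rot": [0,0,0.07]},{"xyz": [0,0,0.0014],"rot": [0,0,0.07]},{"xyz": [0,0,0.0014],"rot": [0,0,0.07]},{"xyz": [0,0,0.0014],"rot": [0,0,0.07]},{"xyz": [0,0,0.0014],"rot": [0,0,0.07]},{"xyz": [0,0,0],"rot": [0,0,0]}])

```text
clock: 12.65
tool_pos: [0.5618, 0.0942, 0.1647]
tool_rot: [0.497, 0.823, 0.107, 0.255]
force: [0.1, 1.7, -0.0]
width: 0.0154
grip_force: 24.3
```

```bash
python3 -c "
from h import *
st()"
```

```text
F [ 1.48  0.94 -0.02] T [-0.044  0.633  0.028] w 0.015398029599019937 g 24.34808313846588 j [ 0.28 -0.17 -0.62  0.6  -0.22  1.31] t 12.65
tool ang (ccw) from stand x -0.9392585580496645 pos in bolt frame [-1.42539049e-03 -9.22238662e-06  1.92031237e-02]
```

Call:
step_arm(motion=[{"xyz": [0,0,0.001],"rot": [0,0,0.05]},{"xyz": [0,0,0.001],"rot": [0,0,0.05]},{"xyz": [0,0,0.001],"rot": [0,0,0.05]},{"xyz": [0,0,0.001],"rot": [0,0,0.05]},{"xyz": [0,0,0],"rot": [0,0,0]}])

```text
clock: 13.15
tool_pos: [0.5624, 0.0941, 0.164]
tool_rot: [0.619, 0.735, 0.146, 0.235]
force: [1.5, 3.1, 1.2]
width: 0.0158
grip_force: 24.4
```

```bash
python3 -c "
from h import *
st()"
```

```text
F [ 2.62  2.46 -0.45] T [0.009 0.809 0.068] w 0.015817283370794116 g 24.35130625963211 j [ 0.28 -0.17 -0.62  0.6  -0.22  1.62] t 13.15
tool ang (ccw) from stand x -1.2519717096815663 pos in bolt frame [-1.24852429e-03 -2.21570193e-05  1.82738502e-02]
```

Call:
step_arm(motion=[{"xyz": [0,0,0.001],"rot": [0,0,0.05]},{"xyz": [0,0,0.001],"rot": [0,0,0.05]},{"xyz": [0,0,0],"rot": [0,0,0]}])

```text
clock: 13.45
tool_pos: [0.5626, 0.094, 0.164]
tool_rot: [0.675, 0.684, 0.164, 0.223]
force: [-2.1, 3.9, 4.1]
width: 0.0158
grip_force: 24.8
```

```bash
python3 -c "
from h import *
st()"
```

```text
F [ 3.54  0.53 -4.83] T [ 0.373  0.884 -0.075] w 0.01581467108766121 g 24.81817066669464 j [ 0.28 -0.17 -0.62  0.6  -0.22  1.78] t 13.45
tool ang (ccw) from stand x -1.4086859741962006 pos in bolt frame [-1.10592814e-03 -3.98731819e-05  1.81330902e-02]
```

Call:
step_arm(motion=[{"xyz": [0,0,0],"rot": [0,0,0.04]},{"xyz": [0,0,0],"rot": [0,0,0.04]},{"xyz": [0,0,0],"rot": [0,0,0]}])

```text
clock: 13.75
tool_pos: [0.5626, 0.0934, 0.164]
tool_rot: [0.716, 0.641, 0.177, 0.213]
force: [-2.0, 1.3, 5.1]
width: 0.0157
grip_force: 36.2
```

```bash
python3 -c "
from h import *
st()"
```

```text
F [ 0.91  0.94 -5.48] T [ 0.382  0.246 -0.498] w 0.015748746641875908 g 36.223854194395244 j [ 0.28 -0.17 -0.62  0.6  -0.22  1.9 ] t 13.75
tool ang (ccw) from stand x -1.533406444987547 pos in bolt frame [-0.00107999 -0.00068341  0.01812743]
```

A hard stop (0.5 N m) after 2.35 rad forward, so it's home. Releasing and backing out along the axis.

Call:
step_arm(motion=[{"xyz": [0,0,0],"rot": [0,0,-0.02]},{"xyz": [0,0,0],"rot": [0,0,0]},{"xyz": [0,0,0],"rot": [0,0,0]},{"xyz": [0,0,0],"rot": [0,0,0]},{"xyz": [0,0,0],"rot": [0,0,0]},{"xyz": [0,0,0],"rot": [0,0,0]},{"xyz": [0,0,-0.05],"rot": [0,0,0]},{"xyz": [0,0,-0.1],"rot": [0,0,0]},{"xyz": [0,0,-0.1],"rot": [0,0,0]},{"xyz": [0,0,-0.1],"rot": [0,0,0]},{"xyz": [0,0,0],"rot": [0,0,0]}], gripper=80)

```text
clock: 14.85
tool_pos: [0.5167, 0.101, 0.2423]
tool_rot: [0.707, 0.65, 0.176, 0.217]
force: [0.2, 0.8, 0.2]
width: 0.0685
grip_force: 0.0
```

```bash
python3 - <<'E'
from h import *
st();overlay([.5726,.0925,.1492],-.148,-1.53,.017,"w4")
a=[cv2.resize(cv2.imread(f"pics/{n}.png")[50:300,220:420],(400,500),interpolation=cv2.INTER_CUBIC) for n in("w4_raw","w4")]
cv2.imwrite("pics/w4z.png",np.hstack(a))
E
```

```text
F [ 0.86  0.25 -0.11] T [ 0.461  0.059 -0.058] w 0.0684661037709284 g 0.0 j [ 0.33 -0.29 -0.53  0.81 -0.25  1.92] t 14.85
tool ang (ccw) from stand x -1.5076375272352576 pos in bolt frame [1.08444790e-03 6.00169156e-05 1.09173175e-01]
```

View pics/w4z.png

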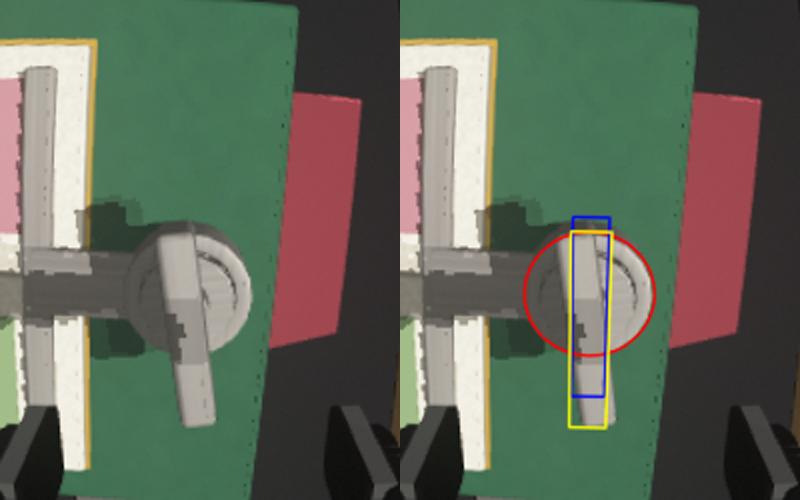

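The bar now stands at about -1.41 rad, which is 2.2 rad forward from the drop and equals 7 mm of feed. The collar is down in the ring and nothing touches it, so I'm handing in.

```bash
python3 -c "
from cell import *
print(finish_job())"
```

```text
the job is handed in; nothing more can be done
None
```

I turned the clamp bolt back until its thread start dropped about 10 mm, then screwed it forward about 2.2 rad to a hard stop with the collar down on the socket. I let go of it, backed the gripper away and handed the job in at about 15 s; no verdict was returned.

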